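# Seat the matching thread comb on the press spindle

### The job

Check the thread of the flask-press spindle in the stand: of the two steel comb gauges, take the one whose teeth match the spindle's thread (the longer gauge, with the coarser teeth) and set it gently along the top of the spindle, about midway, so that its teeth drop into the thread and it sits flat with both feet down on the stand's base. Let go of it there, and leave the other comb gauge standing where it is.

Things in the scene. Friction and masses are not known exactly. Their poses are not given: they have to be found in the camera images.
- spindle_stand: Fixed stand with a short threaded steel spindle lying along its y axis over a cradle. Grey base plate 60 x 144 x 8 mm (x, y, z); origin at the centre of its underside, on the bench plate. The base plate's bare ends, beyond the spindle, take the gauge's feet; with the feet flat on it the matching gauge's point is 62 mm above this origin.
- spindle_top (a point): Middle of the spindle's upper line, on a crest, 36 mm above the stand's origin; y along the spindle. Spindle 64 mm long, 26 mm across the crests. Thread pitch 10 mm, V grooves 4 mm deep with 45 degree flanks; groove bottoms along the upper line at y = +-5, +-15, +-25 mm.
- coarse_comb_grip (a point): Matching gauge: loose steel leaf 10 mm thick (x), 116 long (y), 68 tall, 0.13-0.25 kg, on two cross feet (36 x 12 mm, at y = +-52). 4 teeth under it, pitch 10, at y = +-5, +-15, tips 24.5 above the foot soles; 1 mm play in the thread; midway or one pitch off fits. Point: mid leaf, 54 mm above soles, 14 below top; grip here across the thickness. Same after a half turn.
- fine_comb_grip (a point): The other gauge, to be left alone: same kind of bridge-shaped steel leaf, 10 mm thick, but smaller, 86 mm long and 58 mm tall, with 6 small teeth of 6 mm pitch, 3 mm tall, which do not fit the spindle. The point lies mid leaf, 44 mm above the undersides of its feet, 14 mm below its top; x through the thickness, y along the leaf.

How it is judged:
At the end, for the whole second after the job is handed in: The 10 mm comb gauge sits in the thread: within 10 mm of the spindle axis sideways, 14 mm of the stand's middle along it and 10 degrees in yaw, within 2 mm of fully down, upright within 3 degrees; the other gauge is upright within 30 mm of its start (x of coarse_comb_grip in the frame of spindle_stand between -0.01 and 0.01 m and y of coarse_comb_grip in the frame of spindle_stand between -0.014 and 0.014 m and z of coarse_comb_grip in the frame of spindle_stand between 0.059 and 0.064 m and angle between coarse_comb_grip's own z axis and vertical below 0.05 rad and angle between the y axis of coarse_comb_grip and the y axis of spindle_stand, either way round below 0.175 rad and distance of fine_comb_grip from where it was at the start of the episode below 0.03 m and angle between fine_comb_grip's own z axis and vertical below 0.1 rad); the robot touches nothing.
It fails at once if the gauge is dropped or slammed onto the spindle (faster than 0.3 m/s within 20 mm of its seat) (distance between coarse_comb_grip and spindle_top below 0.046 m and linear speed of coarse_comb above 0.3 m/s).
It also fails if it takes over 38 s, if anything falls off the work surface, if the arm or the gripper's body presses on something with over 40 N, if the wrist force passes 120 N, or if a joint passes its speed limit or range.

### The arm

A 7-joint arm with a two-finger parallel gripper is mounted at the origin on a cart in front of the work surface, level with it; the furniture and walls round the work are solid. World frame = base frame: x ahead of the robot, y to its left, z up, the work surface at z = 0. Lengths are in m, angles in rad, forces in N, time in s.
With the tool pointing down it reaches from about 0.425 to 0.925 m from the base axis. Payload 6.8 kg.
Tool frame: the origin (TCP) lies between the finger pads; the fingertips stand r.tcp_to_tips ahead of it and the grasp point (between the pads) lies 3 mm ahead of it (r.tcp_to_tips is the distance from the TCP to the fingertips, in m); z points along the fingers, y is the line along which they close (so a half turn about z gives the same grasp; the last joint's range is limited). The gripper opens to 85 mm and grips with 20 to 120 N. Pads are 22 mm wide; open, the fingers measure 114 mm over their backs; the gripper's body (76 mm by 85 mm) begins 54 mm behind the grasp point. The pads swing forward as they close: fully open they stand 13 mm farther back than shut.
Start: joints at [1.099, 0.477, 0.022, 1.555, -0.011, 1.109, -0.083], TCP at [0.24, -0.631, 0.253] pointing down, gripper open.
Joint ranges: [-2.96, 2.96], [-0.34, 2.1], [-1.41, 1.46], [0.24, 2.44], [-1.37, 4.51], [0.17, 1.92], [-2.96, 2.96]. Speed limits (rad/s): [2.39, 2.39, 3.14, 3.14, 3.14, 3.14, 3.14].

### API

Orientations are given as a rotation vector (axis times angle).
In Python, from bench import r gives the robot as it stands. The module is installed in compiled form; this text tells all that it offers.
- The arm moves only by the tool step_arm, never from a script. Its argument "moves" is a list of rows, each an object of numbers: "rx", "ry", "rz": the turn, a rotation vector about the tool's x, y, z in degrees; "dx", "dy", "dz": the shift along the tool's x, y, z in mm; "gripper": the opening, from -1 (shut) to 1 (fully open). In form: [{"rx": .., "ry": .., "rz": .., "dx": .., "dy": .., "dz": .., "gripper": ..}, ...]. A call has 1 to 20 rows; each row shifts and turns the commanded pose from where the row before left it, along the tool's axes as they then stand; what a row does not reach is not made up. A row lasts 1/8 s, in which the tool goes at most 62.5 mm and 10.7 degrees, less where a joint would pass 70% of its speed; a pose out of reach is approached as far as the arm can. A call is refused whole if a number of a shift passes 62.5 or a number of a turn 10.7, either way. A call with a gripper value outside its range is refused whole. The fingers move at their own pace and stop on an object; "grip_force" is the grip in N (left out, the last holds). Time passes only in rows, so rows that do not move let the fingers close. It gives the time, the measured TCP pose, the force, the opening and the grip force at its end, in the units of the state.
- r.get_obs(): the state, without advancing time (a new reading comes with each control period).
- r.grab_frame(name): name is "side" or "top"; returns the picture (480x640x3 uint8, blue, green, red); there is no depth.
- r.camera_info(name): a dict with "mtx" (3x3 intrinsics, pixels), "rvec" (rotation vector, rad) and "tvec" (3), from world to camera coordinates, as OpenCV has them. Camera axes: x right, y down, z forward; pixel columns grow to the right and rows downward; lengths in m; the calibration is good to about 2 mm. A picture is of the moment at which its call begins. camera_info takes no time and is no camera call.
- r.hand_in(): hands the job in; it is judged then, once.
The state is a dict: "clock": time; "joints": joint angles; "qvel": joint speeds; "tau": joint torques, N m; "tcp_pos": TCP position; "orientation": TCP orientation; "contact_force": force on the tool from outside, world axes, zero at the start; "moment": the same for the moment, N m; "grip_width": finger opening in m; "gripper_force": force on a finger pad.
Only numpy, scipy, OpenCV 4.12 (cv2) and the standard library are available. Lean on these libraries where they do the work, as an engineer would, in place of code of your own. Each camera call takes 0.05 s, during which the arm holds its last target. There are 200 camera calls.

## Working session

There is one attempt and no reset: what is moved stays moved. The work goes in short steps, Python scripts to look and compute and a tool call to move; the robot and the scene stay as the last step left them, time stands still between calls to the robot, and variables do not carry over. Pictures are saved under pics/ and viewed, at most 10 in all, crops included, and the job is handed in when it is done.

Besides the shell and the picture viewer there is one more tool, called as name(argument=value, ...), one argument or row to a line, values as JSON. step_arm: Moves the arm, as the interface text tells. Its arguments: {"type":"object","properties":{"moves":{"type":"array","items":{"type":"object","properties":{"rx":{"type":"number"},"ry":{"type":"number"},"rz":{"type":"number"},"dx":{"type":"number"},"dy":{"type":"number"},"dz":{"type":"number"},"gripper":{"type":"number"}}}},"grip_force":{"type":"number"}},"required":["moves"]}

```bash
mkdir -p pics
python3 - <<'E'
from bench import r
import cv2,numpy as np
for n in("top","side"):
    f=r.grab_frame(n);cv2.imwrite(f"pics/{n}0.png",f)
    c=r.camera_info(n);R=cv2.Rodrigues(np.array(c["rvec"]))[0];print(n,c["mtx"],(-R.T@np.array(c["tvec"]).ravel()),R[2])
o=r.get_obs();print(o,r.tcp_to_tips)
E
```

```text
top [[481.38565025   0.         325.48986413]
 [  0.         481.38565025 231.80748447]
 [  0.           0.           1.        ]] [0.47814521 0.07915881 0.90673406] [ 0.06939779 -0.01724697 -0.99743997]
side [[517.05301461   0.         328.05384676]
 [  0.         517.05301461 244.37856288]
 [  0.           0.           1.        ]] [ 0.06611422 -0.63435115  0.37318215] [ 0.49702245  0.80517907 -0.32350479]
{'clock': 0.1, 'joints': array([ 1.09892489,  0.47770948,  0.02238185,  1.55631911, -0.0114837 ,
        1.10930118, -0.0830927 ]), 'qvel': array([-0.00051959, -0.00092367, -0.0002401 , -0.00343293,  0.00155101,
       -0.00143593,  0.00073053]), 'tau': array([ 3.54662247e-03, -5.97763717e+01,  1.61304016e+00, -2.81956315e+01,
        1.27346430e-02,  5.02615847e-03, -1.42958498e-05]), 'tcp_pos': array([ 0.23996198, -0.63039264,  0.25244315]), 'orientation': array([-3.08824716e+00, -5.67985538e-01,  6.84393309e-04]), 'contact_force': array([-0.05264987, -0.08053044, -1.2380402 ]), 'moment': array([-0.00550807,  0.03766533, -0.00058159]), 'gripper_force': 0.0, 'grip_width': 0.08559377720948048} 0.022
```

View pics/top0.png

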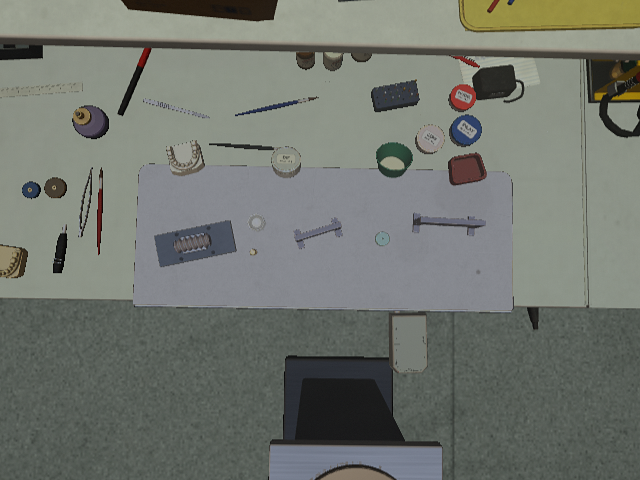

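View pics/side0.png

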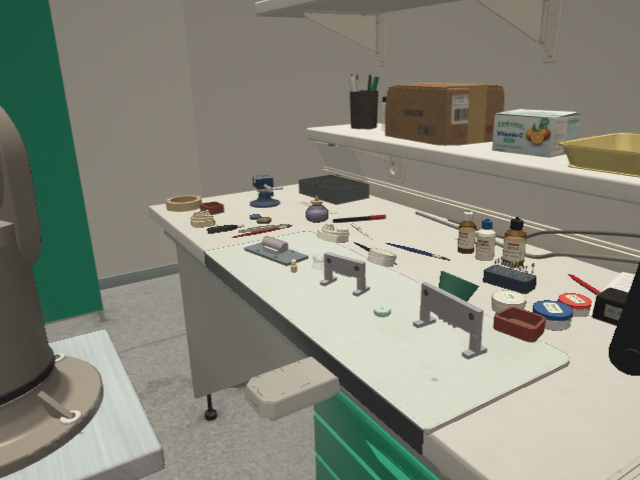

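The top view shows the stand at about (195,243), the fine comb at (318,233) and the coarse comb at (449,222). The side view shows the coarse comb at (450,318). Next I measure by masks and view crops.

```bash
cat > h.py <<'E'
from bench import r
import cv2,numpy as np
def ray(n,uv,z):
    c=r.camera_info(n);R=cv2.Rodrigues(np.array(c["rvec"]))[0];C=-R.T@np.array(c["tvec"]).ravel()
    uv=np.atleast_2d(uv).astype(float);d=np.c_[uv,np.ones(len(uv))]@np.linalg.inv(c["mtx"]).T@R
    return C+d*((z-C[2])/d[:,2])[:,None]
def proj(n,p):
    c=r.camera_info(n);return cv2.projectPoints(np.atleast_2d(p).astype(float),np.array(c["rvec"]),np.array(c["tvec"]),np.array(c["mtx"]),None)[0][:,0]
E
python3 - <<'E'
from h import *
t=cv2.imread("pics/top0.png");s=cv2.imread("pics/side0.png")
g=cv2.cvtColor(t,cv2.COLOR_BGR2GRAY)
print("plate",t[280,300],"base",t[245,163],"comb",t[222,449])
m=np.zeros_like(g);m[170:303,140:508]=(g[170:303,140:508]<int(g[280,300])-22)*255
for c in cv2.findContours(m,cv2.RETR_EXTERNAL,cv2.CHAIN_APPROX_NONE)[0]:
    if cv2.contourArea(c)>150:
        q=cv2.minAreaRect(c);print(q)
        for z in(.008,.068): 
            w=ray("top",cv2.boxPoints(q),z);print(z,w[:,:2].round(4).tolist(),w.mean(0).round(4),np.linalg.norm(w[1]-w[0]).round(4),np.linalg.norm(w[2]-w[1]).round(4))
def z(im,x0,y0,x1,y1,w,h): return cv2.resize(im[y0:y1,x0:x1],(w,h),interpolation=cv2.INTER_CUBIC)
cv2.imwrite("pics/c1.png",np.vstack([np.hstack([z(t,145,210,245,275,400,260),z(t,405,195,505,260,400,260)]),np.hstack([z(s,235,225,335,275,400,200),z(s,405,270,505,365,400,200)])]))
E
```

```text
plate [143 137 134] base [91 78 72] comb [124 106 103]
((194.67848205566406, 242.94586181640625), (32.92340850830078, 78.8135757446289), 78.31063079833984)
0.008 [[0.5289, 0.3846], [0.5615, 0.2426], [0.5015, 0.2283], [0.4694, 0.3697]] [0.5153 0.3063 0.008 ] 0.1457 0.0616
0.068 [[0.5255, 0.3642], [0.5559, 0.2317], [0.5, 0.2184], [0.47, 0.3503]] [0.5128 0.2911 0.068 ] 0.1359 0.0575
((317.9307556152344, 232.36395263671875), (19.62372589111328, 48.43195724487305), 72.47443389892578)
0.008 [[0.5423, 0.1265], [0.5714, 0.0406], [0.5364, 0.0289], [0.5075, 0.1147]] [0.5394 0.0777 0.008 ] 0.0907 0.0369
0.068 [[0.538, 0.1233], [0.5652, 0.0431], [0.5325, 0.0323], [0.5056, 0.1123]] [0.5353 0.0778 0.068 ] 0.0847 0.0344
((448.5465087890625, 224.30308532714844), (72.83830261230469, 19.955699920654297), 3.814074993133545)
0.008 [[0.5437, -0.098], [0.5814, -0.1003], [0.575, -0.238], [0.5373, -0.2353]] [ 0.5593 -0.1679  0.008 ] 0.0377 0.1378
0.068 [[0.5394, -0.0862], [0.5745, -0.0883], [0.5685, -0.2168], [0.5333, -0.2143]] [ 0.5539 -0.1514  0.068 ] 0.0352 0.1286
((467.0, 177.5), (15.0, 38.0), 90.0)
0.008 [[0.6627, -0.1667], [0.6643, -0.2393], [0.6355, -0.2391], [0.634, -0.1667]] [ 0.6491 -0.203   0.008 ] 0.0726 0.0288
0.068 [[0.6504, -0.1503], [0.6519, -0.218], [0.625, -0.2179], [0.6236, -0.1503]] [ 0.6377 -0.1841  0.068 ] 0.0677 0.0269
```

View pics/c1.png

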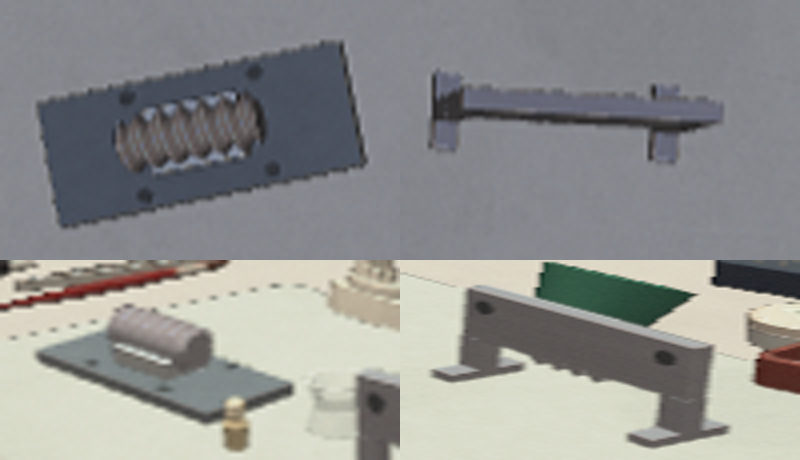

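The crops show the stand's spindle crests, the coarse leaf with teeth underneath, and its right top end at about (485,222) in the top image. Now I get subpixel measurements.

```bash
cat >> h.py <<'E'
def upper_edge(g,cols,r0,r1,bg,fg):
    out=[]
    for c in cols:
        p=g[r0:r1,c].astype(float);k=np.where(p<(bg+fg)/2)[0]
        if len(k) and k[0]>0:
            i=k[0];out.append((c,r0+i-1+(p[i-1]-(bg+fg)/2)/(p[i-1]-p[i])))
    return np.array(out)
E
python3 - <<'E'
from h import *
t=cv2.imread("pics/top0.png");g=cv2.cvtColor(t,cv2.COLOR_BGR2GRAY)
e=upper_edge(g,range(424,464),205,235,136,108)
a=np.polyfit(e[:,0],e[:,1],1);print("edge fit",a,np.std(np.polyval(a,e[:,0])-e[:,1]))
for c in(440,455): print(c,g[210:235,c])
for rr in range(219,227): print(rr,g[rr,476:492])
P=ray("top",np.array([[424,np.polyval(a,424)],[464,np.polyval(a,464)]]),.068);print(P)
# spindle: along-axis profile
O=np.array([.5153,.3063]);th=.224;ya=np.array([-np.sin(th),np.cos(th)]);xa=np.array([np.cos(th),np.sin(th)])
ys=np.arange(-42,43,2)/1000.
pr=[]
for xo in np.arange(-6,7,2)/1000.:
    pts=np.c_[O+xo*xa+ys[:,None]*ya,np.full(len(ys),.035)]
    uv=proj("top",pts).astype(np.float32);pr.append(cv2.remap(g,uv[:,0].reshape(1,-1),uv[:,1].reshape(1,-1),cv2.INTER_LINEAR)[0])
pr=np.array(pr).astype(int)
print(list(zip((ys*1000).astype(int),pr.mean(0).astype(int))))
pts=np.arange(-34,35,2)/1000.
for y0 in(-.02,0,.02):
    uv=proj("top",np.c_[O+y0*ya+pts[:,None]*xa,np.full(len(pts),.008)]).astype(np.float32)
    print(y0,cv2.remap(g,uv[:,0].reshape(1,-1),uv[:,1].reshape(1,-1),cv2.INTER_LINEAR)[0])
E
```

```text
edge fit [4.51290781e-02 1.97063448e+02] 0.41895220588391213
440 [135 133 134 136 136 137 137 105 100 105 107 103 108  66  44  78 125 138
 136 137 138 138 137 136 137]
455 [132 132 134 134 132 132 133 134 117 108 108 105 103 116  74  44  97 133
 138 134 135 136 135 135 136]
219 [102 125 125 107 106 106 136 136 136 137 136 135 134 135 135 135]
220 [102 112 113 105 103 103 113 113 129 124 138 135 134 133 135 136]
221 [112 110 110 110 111 110 108 107 114 107 136 135 132 134 134 136]
222 [111 109 109 110 110 110 111 110 109 105 137 135 135 135 134 135]
223 [107 106 107 108 107 108 108 107 108 108 136 135 135 134 133 133]
224 [108 109 109 109 109 108 109 108 106 111 137 134 134 135 133 133]
225 [ 66  66  65  66  74  75  75  77  97 112 137 135 134 136 135 132]
226 [ 42  41  39  38  61  78 100 121 127 129 136 136 134 134 136 136]
[[ 0.56734081 -0.10797059  0.068     ]
 [ 0.56555762 -0.17863892  0.068     ]]
[(np.int64(-42), np.int64(80)), (np.int64(-40), np.int64(80)), (np.int64(-38), np.int64(81)), (np.int64(-36), np.int64(70)), (np.int64(-34), np.int64(44)), (np.int64(-32), np.int64(60)),
[... 869 characters left out ...]
), np.int64(90)), (np.int64(28), np.int64(85)), (np.int64(30), np.int64(100)), (np.int64(32), np.int64(73)), (np.int64(34), np.int64(77)), (np.int64(36), np.int64(78)), (np.int64(38), np.int64(78)), (np.int64(40), np.int64(77)), (np.int64(42), np.int64(77))]
-0.02 [138 132  98  74  77  77  77  77  78  73  63  54  56  69  85 100 104 104
 106 101  99  95  81  52  50  74  77  79  79  80  78  83 111 140 138]
0 [138 122  86  77  78  77  76  75  76  81 105  95  55  65  83  99 109 102
 104 102  98  94  90 100 115  87  70  79  78  78  77  79 103 135 135]
0.02 [138 125  76  76  78  78  78  78  75  79 109 105  64  66  82  92 103 101
 101 102 101  97  90  89 116 110  74  75  76  77  76  77 100 132 137]
```

step_arm(
  moves=[
    {"rz": -9.6},
    {"rz": -9.6},
    {"rz": -9.6},
    {"rz": -9.7},
    {"rz": -9.7},
    {"rz": -9.7},
    {"rz": -9.6},
    {"dx": 34,"dy": 22},
    {"dx": 34,"dy": 22},
    {"dx": 34,"dy": 22},
    {"dx": 34,"dy": 22},
    {"dx": 34,"dy": 22},
    {"dx": 34,"dy": 22},
    {"dx": 34,"dy": 22},
    {"dx": 34,"dy": 22},
    {"dx": 34,"dy": 22},
  ],
)

```text
invalid input at $.moves[0]: expected keys rx, ry, rz, dx, dy, dz, gripper
```

step_arm(
  moves=[
    {"dx": 35,"dy": 22,"gripper": 1},
    {"dx": 35,"dy": 22},
    {"dx": 35,"dy": 22},
    {"dx": 35,"dy": 22},
    {"dx": 35,"dy": 22},
    {},
    {},
    {},
  ],
)

```text
invalid input at $.moves[0]: expected keys rx, ry, rz, dx, dy, dz, gripper
```

Run:
```python
from h import *
o=r.get_obs();R=cv2.Rodrigues(o["orientation"])[0];print(o["clock"],o["tcp_pos"],R.round(4).tolist(),o["joints"].round(2))
d=np.array([.561,-.1586,.13])-o["tcp_pos"];print("tool mm",R.T@d*1000)
```

```text
0.1 [ 0.23996198 -0.63039264  0.25244315] [[0.9346, 0.3558, -0.0007], [0.3558, -0.9346, 0.0014], [-0.0001, -0.0016, -1.0]] [ 1.1   0.48  0.02  1.56 -0.01  1.11 -0.08]
tool mm [ 467.9125499  -326.49697863  122.8966668 ]
```

step_arm(
  moves=[
    {"rx": 0,"ry": 0,"rz": -9.6,"dx": 0,"dy": 0,"dz": 0,"gripper": 1},
    {"rx": 0,"ry": 0,"rz": -9.6,"dx": 0,"dy": 0,"dz": 0,"gripper": 1},
    {"rx": 0,"ry": 0,"rz": -9.6,"dx": 0,"dy": 0,"dz": 0,"gripper": 1},
    {"rx": 0,"ry": 0,"rz": -9.7,"dx": 0,"dy": 0,"dz": 0,"gripper": 1},
    {"rx": 0,"ry": 0,"rz": -9.7,"dx": 0,"dy": 0,"dz": 0,"gripper": 1},
    {"rx": 0,"ry": 0,"rz": -9.7,"dx": 0,"dy": 0,"dz": 0,"gripper": 1},
    {"rx": 0,"ry": 0,"rz": -9.6,"dx": 0,"dy": 0,"dz": 0,"gripper": 1},
    {"rx": 0,"ry": 0,"rz": 0,"dx": 34,"dy": 22,"dz": 0,"gripper": 1},
    {"rx": 0,"ry": 0,"rz": 0,"dx": 34,"dy": 22,"dz": 0,"gripper": 1},
    {"rx": 0,"ry": 0,"rz": 0,"dx": 34,"dy": 22,"dz": 0,"gripper": 1},
    {"rx": 0,"ry": 0,"rz": 0,"dx": 34,"dy": 22,"dz": 0,"gripper": 1},
    {"rx": 0,"ry": 0,"rz": 0,"dx": 34,"dy": 22,"dz": 0,"gripper": 1},
    {"rx": 0,"ry": 0,"rz": 0,"dx": 34,"dy": 22,"dz": 0,"gripper": 1},
    {"rx": 0,"ry": 0,"rz": 0,"dx": 34,"dy": 22,"dz": 0,"gripper": 1},
  ],
)

```text
clock: 1.85
tcp_pos: [0.4014, -0.3961, 0.253]
orientation: [-2.253, -2.189, 0.0]
contact_force: [1.4, -0.7, 0.3]
grip_width: 0.0858
gripper_force: 0.0
```

step_arm(
  moves=[
    {"rx": 0,"ry": 0,"rz": 0,"dx": 34,"dy": 22,"dz": 0,"gripper": 1},
    {"rx": 0,"ry": 0,"rz": 0,"dx": 34,"dy": 22,"dz": 0,"gripper": 1},
    {"rx": 0,"ry": 0,"rz": 0,"dx": 35,"dy": 22,"dz": 0,"gripper": 1},
    {"rx": 0,"ry": 0,"rz": 0,"dx": 35,"dy": 22,"dz": 0,"gripper": 1},
    {"rx": 0,"ry": 0,"rz": 0,"dx": 35,"dy": 22,"dz": 20,"gripper": 1},
    {"rx": 0,"ry": 0,"rz": 0,"dx": 35,"dy": 22,"dz": 30,"gripper": 1},
    {"rx": 0,"ry": 0,"rz": 0,"dx": 35,"dy": 22,"dz": 30,"gripper": 1},
    {"rx": 0,"ry": 0,"rz": 0,"dx": 0,"dy": 0,"dz": 20,"gripper": 1},
    {"rx": 0,"ry": 0,"rz": 0,"dx": 0,"dy": 0,"dz": 20,"gripper": 1},
    {"rx": 0,"ry": 0,"rz": 0,"dx": 0,"dy": 0,"dz": 0,"gripper": 1},
    {"rx": 0,"ry": 0,"rz": 0,"dx": 0,"dy": 0,"dz": 0,"gripper": 1},
  ],
)

```text
clock: 3.22
tcp_pos: [0.5622, -0.1597, 0.1339]
orientation: [2.254, 2.187, 0.0]
contact_force: [0.1, 0.5, -0.5]
grip_width: 0.085
gripper_force: 0.0
```

Run:
```python
from h import *
o=r.get_obs();R=cv2.Rodrigues(o["orientation"])[0];print(o["clock"],o["tcp_pos"],R.round(4).tolist(),o["joints"].round(2))
d=np.array([.561,-.1586,.058])-o["tcp_pos"];print("tool mm",R.T@d*1000)
```

```text
3.225 [ 0.56216955 -0.15973754  0.13392835] [[0.0301, 0.9995, 0.0008], [0.9995, -0.0301, -0.0005], [-0.0005, 0.0008, -1.0]] [ 0.49  0.5  -0.41  1.86  0.26  0.83 -0.09]
tool mm [ 1.13642074 -1.26704787 75.92679854]
```

step_arm(
  moves=[
    {"rx": 0,"ry": 0,"rz": 0,"dx": 1,"dy": -1,"dz": 16,"gripper": 1},
    {"rx": 0,"ry": 0,"rz": 0,"dx": 0,"dy": 0,"dz": 16,"gripper": 1},
    {"rx": 0,"ry": 0,"rz": 0,"dx": 0,"dy": 0,"dz": 16,"gripper": 1},
    {"rx": 0,"ry": 0,"rz": 0,"dx": 0,"dy": 0,"dz": 16,"gripper": 1},
    {"rx": 0,"ry": 0,"rz": 0,"dx": 0,"dy": 0,"dz": 11,"gripper": 1},
    {"rx": 0,"ry": 0,"rz": 0,"dx": 0,"dy": 0,"dz": 0,"gripper": 1},
    {"rx": 0,"ry": 0,"rz": 0,"dx": 0,"dy": 0,"dz": 0,"gripper": 1},
  ],
)

```text
clock: 4.1
tcp_pos: [0.5614, -0.1579, 0.0586]
orientation: [2.253, 2.189, 0.001]
contact_force: [-0.3, -0.4, 1.1]
grip_width: 0.0854
gripper_force: 0.0
```

step_arm(
  moves=[
    {"rx": 0,"ry": 0,"rz": 0,"dx": 0,"dy": 0,"dz": 0,"gripper": -1},
    {"rx": 0,"ry": 0,"rz": 0,"dx": 0,"dy": 0,"dz": 0,"gripper": -1},
    {"rx": 0,"ry": 0,"rz": 0,"dx": 0,"dy": 0,"dz": 0,"gripper": -1},
    {"rx": 0,"ry": 0,"rz": 0,"dx": 0,"dy": 0,"dz": 0,"gripper": -1},
    {"rx": 0,"ry": 0,"rz": 0,"dx": 0,"dy": 0,"dz": 0,"gripper": -1},
    {"rx": 0,"ry": 0,"rz": 0,"dx": 0,"dy": 0,"dz": 0,"gripper": -1},
    {"rx": 0,"ry": 0,"rz": 0,"dx": 0,"dy": 0,"dz": 0,"gripper": -1},
    {"rx": 0,"ry": 0,"rz": 0,"dx": 0,"dy": 0,"dz": 0,"gripper": -1},
  ],
  grip_force=50,
)

```text
clock: 5.1
tcp_pos: [0.5609, -0.1579, 0.0583]
orientation: [-2.253, -2.189, 0.0]
contact_force: [-0.5, -0.2, -0.7]
grip_width: 0.0091
gripper_force: 52.6
```

Run:
```python
from h import *
o=r.get_obs();print(o["clock"],o["tcp_pos"],o["orientation"],o["contact_force"],o["gripper_force"],o["grip_width"])
f=r.grab_frame("side");cv2.imwrite("pics/s1.png",cv2.resize(f[180:420,380:600],(660,600)))
```

```text
5.1 [ 0.56090579 -0.15793865  0.0582654 ] [-2.25327489e+00 -2.18897854e+00  2.43771504e-04] [-0.4710593  -0.2161728  -0.71862125] 52.557390332221985 0.009124053962411357
```

View pics/s1.png

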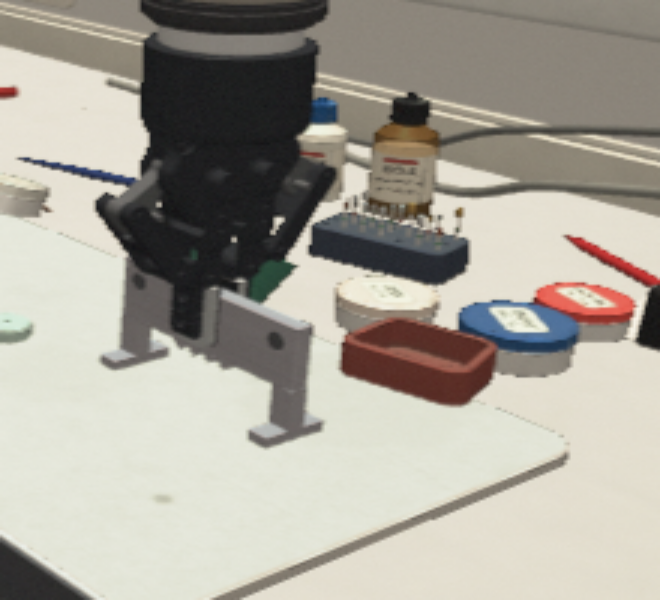

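The gripper holds the leaf near its middle with the feet still down (grip width 9 mm). Next I lift it and carry it above the stand.

step_arm(
  moves=[
    {"rx": 0,"ry": 0,"rz": 0,"dx": 0,"dy": 0,"dz": -8,"gripper": -1},
    {"rx": 0,"ry": 0,"rz": 0,"dx": 0,"dy": 0,"dz": -17,"gripper": -1},
    {"rx": 0,"ry": 0,"rz": 0,"dx": 0,"dy": 0,"dz": -25,"gripper": -1},
    {"rx": 0,"ry": 0,"rz": 0,"dx": 0,"dy": 0,"dz": -25,"gripper": -1},
    {"rx": 0,"ry": 0,"rz": 0,"dx": 0,"dy": 0,"dz": -25,"gripper": -1},
    {"rx": 0,"ry": 0,"rz": -3.6,"dx": 0,"dy": 0,"dz": -15,"gripper": -1},
    {"rx": 0,"ry": 0,"rz": -3.6,"dx": 0,"dy": 0,"dz": 0,"gripper": -1},
    {"rx": 0,"ry": 0,"rz": -3.7,"dx": 0,"dy": 0,"dz": 0,"gripper": -1},
    {"rx": 0,"ry": 0,"rz": -3.6,"dx": 0,"dy": 0,"dz": 0,"gripper": -1},
    {"rx": 0,"ry": 0,"rz": 0,"dx": 12,"dy": 1,"dz": 0,"gripper": -1},
    {"rx": 0,"ry": 0,"rz": 0,"dx": 24,"dy": 3,"dz": 0,"gripper": -1},
    {"rx": 0,"ry": 0,"rz": 0,"dx": 30,"dy": 4,"dz": 0,"gripper": -1},
    {"rx": 0,"ry": 0,"rz": 0,"dx": 30,"dy": 4,"dz": 0,"gripper": -1},
    {"rx": 0,"ry": 0,"rz": 0,"dx": 30,"dy": 4,"dz": 0,"gripper": -1},
    {"rx": 0,"ry": 0,"rz": 0,"dx": 30,"dy": 4,"dz": 0,"gripper": -1},
    {"rx": 0,"ry": 0,"rz": 0,"dx": 30,"dy": 4,"dz": 0,"gripper": -1},
    {"rx": 0,"ry": 0,"rz": 0,"dx": 30,"dy": 4,"dz": 0,"gripper": -1},
    {"rx": 0,"ry": 0,"rz": 0,"dx": 30,"dy": 4,"dz": 0,"gripper": -1},
    {"rx": 0,"ry": 0,"rz": 0,"dx": 30,"dy": 4,"dz": 0,"gripper": -1},
  ],
)

```text
clock: 7.52
tcp_pos: [0.5342, 0.1211, 0.1741]
orientation: [1.96, 2.455, 0.001]
contact_force: [0.0, 0.7, -1.8]
grip_width: 0.0091
gripper_force: 52.2
```

step_arm(
  moves=[
    {"rx": 0,"ry": 0,"rz": 0,"dx": 30,"dy": 4,"dz": 0,"gripper": -1},
    {"rx": 0,"ry": 0,"rz": 0,"dx": 30,"dy": 4,"dz": 0,"gripper": -1},
    {"rx": 0,"ry": 0,"rz": 0,"dx": 30,"dy": 4,"dz": 0,"gripper": -1},
    {"rx": 0,"ry": 0,"rz": 0,"dx": 30,"dy": 4,"dz": 0,"gripper": -1},
    {"rx": 0,"ry": 0,"rz": 0,"dx": 30,"dy": 4,"dz": 0,"gripper": -1},
    {"rx": 0,"ry": 0,"rz": 0,"dx": 24,"dy": 2,"dz": 0,"gripper": -1},
    {"rx": 0,"ry": 0,"rz": 0,"dx": 13,"dy": 2,"dz": 15,"gripper": -1},
    {"rx": 0,"ry": 0,"rz": 0,"dx": 0,"dy": 0,"dz": 20,"gripper": -1},
    {"rx": 0,"ry": 0,"rz": 0,"dx": 0,"dy": 0,"dz": 15,"gripper": -1},
    {"rx": 0,"ry": 0,"rz": 0,"dx": 0,"dy": 0,"dz": 0,"gripper": -1},
    {"rx": 0,"ry": 0,"rz": 0,"dx": 0,"dy": 0,"dz": 0,"gripper": -1},
    {"rx": 0,"ry": 0,"rz": 0,"dx": 0,"dy": 0,"dz": 0,"gripper": -1},
  ],
)

```text
clock: 9.02
tcp_pos: [0.5171, 0.3068, 0.124]
orientation: [1.959, 2.455, 0.002]
contact_force: [0.1, -0.3, -1.0]
grip_width: 0.0092
gripper_force: 52.2
```

Run:
```python
from h import *
o=r.get_obs();R=cv2.Rodrigues(o["orientation"])[0];print(o["clock"],o["tcp_pos"],R.round(4).tolist(),o["contact_force"],o["grip_width"])
d=np.array([.5153,.3063,.0663])-o["tcp_pos"];print("tool mm",R.T@d*1000)
t=r.grab_frame("top");s=r.grab_frame("side");cv2.imwrite("pics/t2.png",t);cv2.imwrite("pics/s2.png",s)
cv2.imwrite("pics/c2.png",np.hstack([cv2.resize(t[200:290,130:250],(400,300),interpolation=2),cv2.resize(s[170:280,220:340],(400,300),interpolation=2)]))
```

```text
9.025 [0.51711647 0.3068364  0.1239616 ] [[-0.2217, 0.9751, 0.001], [0.9751, 0.2217, 0.0006], [0.0003, 0.0011, -1.0]] [ 0.09160856 -0.34510679 -1.03964954] 0.009217561877284623
tool mm [-0.14005917 -1.95626204 57.65934897]
```

View pics/c2.png

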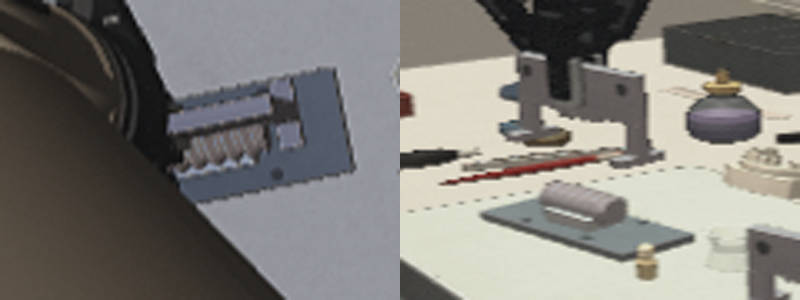

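The comb is held level above the spindle, and its right end shows at about (211,230) in the top image. I check the along-axis offset from that end.

Run:
```python
from h import *
g=cv2.cvtColor(cv2.imread("pics/t2.png"),cv2.COLOR_BGR2GRAY)
T=np.array([.51711647,.3068364]);ya=np.array([-.2217,.9751]);xa=np.array([.9751,.2217])
ys=-np.arange(50,68)/1000.
for xo in(-.003,0,.003):
    uv=proj("top",np.c_[T+xo*xa+ys[:,None]*ya,np.full(len(ys),.1337)]).astype(np.float32)
    print(xo,cv2.remap(g,uv[:,0].reshape(1,-1),uv[:,1].reshape(1,-1),1)[0])
xs=np.arange(-10,11)/1000.
for yo in(-.03,-.04,-.05):
    uv=proj("top",np.c_[T+yo*ya+xs[:,None]*xa,np.full(len(xs),.1337)]).astype(np.float32)
    print(yo,cv2.remap(g,uv[:,0].reshape(1,-1),uv[:,1].reshape(1,-1),1)[0])
# expected spindle-right end profile reused: check at z=.032
```

```text
-0.003 [123 117 111 112 115 119 125 124 104  76  46  48  50  49  50  51  50  49]
0 [120 120 120 120 119 120 122 122  96  58  49  47  48  50  53  66  75  80]
0.003 [121 120 118 118 119 121 126 125 117  68  58  80  93 103 109 115 119 118]
-0.03 [106  90  57  43  45  62  85 110 116 115 118 119 120 116 110  95  86  84
  83  84  85]
-0.04 [109  90  67  51  47  62  90 117 116 116 118 120 122 124 121 115  95  84
  86  87  89]
-0.05 [106  94  73  46  57  80 114 123 117 118 120 122 122 121 110  98  77  79
  86  84  89]
```

step_arm(
  moves=[
    {"rx": 0,"ry": 0,"rz": 0,"dx": 0,"dy": -2,"dz": 10,"gripper": -1},
    {"rx": 0,"ry": 0,"rz": 0,"dx": 0,"dy": 0,"dz": 14,"gripper": -1},
    {"rx": 0,"ry": 0,"rz": 0,"dx": 0,"dy": 0,"dz": 12,"gripper": -1},
    {"rx": 0,"ry": 0,"rz": 0,"dx": 0,"dy": 0,"dz": 8,"gripper": -1},
    {"rx": 0,"ry": 0,"rz": 0,"dx": 0,"dy": 0,"dz": 4,"gripper": -1},
    {"rx": 0,"ry": 0,"rz": 0,"dx": 0,"dy": 0,"dz": 3,"gripper": -1},
    {"rx": 0,"ry": 0,"rz": 0,"dx": 0,"dy": 0,"dz": 0,"gripper": -1},
    {"rx": 0,"ry": 0,"rz": 0,"dx": 0,"dy": 0,"dz": 0,"gripper": -1},
  ],
)

```text
clock: 10.12
tcp_pos: [0.5148, 0.3065, 0.0726]
orientation: [1.959, 2.456, 0.001]
contact_force: [0.5, 0.5, -1.4]
grip_width: 0.009
gripper_force: 52.2
```

step_arm(
  moves=[
    {"rx": 0,"ry": 0,"rz": 0,"dx": 0,"dy": 0,"dz": 1,"gripper": -1},
    {"rx": 0,"ry": 0,"rz": 0,"dx": 0,"dy": 0,"dz": 1,"gripper": -1},
    {"rx": 0,"ry": 0,"rz": 0,"dx": 0,"dy": 0,"dz": 1,"gripper": -1},
    {"rx": 0,"ry": 0,"rz": 0,"dx": 0,"dy": 0,"dz": 1,"gripper": -1},
    {"rx": 0,"ry": 0,"rz": 0,"dx": 0,"dy": 0,"dz": 0,"gripper": -1},
    {"rx": 0,"ry": 0,"rz": 0,"dx": 0,"dy": 0,"dz": 0,"gripper": -1},
  ],
)

```text
clock: 10.88
tcp_pos: [0.5147, 0.3064, 0.0683]
orientation: [1.959, 2.456, 0.0]
contact_force: [-0.0, -0.2, -1.4]
grip_width: 0.0093
gripper_force: 52.2
```

Run:
```python
from h import *
o=r.get_obs();R=cv2.Rodrigues(o["orientation"])[0];print(o["clock"],o["tcp_pos"],o["contact_force"],o["moment"])
d=np.array([.5153,.3063,.0663])-o["tcp_pos"];print("tool mm",R.T@d*1000,R.T@o["contact_force"])
```

```text
10.875 [0.51466608 0.30641125 0.06830383] [-0.0117525  -0.16448169 -1.43087002] [-0.01697131 -0.02070315  0.00957712]
tool mm [-0.24938341  0.59324429  2.00385541] [-0.15778538 -0.04808569  1.43086438]
```

step_arm(
  moves=[
    {"rx": 0,"ry": 0,"rz": 0,"dx": 0,"dy": 0,"dz": 0.7,"gripper": -1},
    {"rx": 0,"ry": 0,"rz": 0,"dx": 0,"dy": 0,"dz": 0.7,"gripper": -1},
    {"rx": 0,"ry": 0,"rz": 0,"dx": 0,"dy": 0,"dz": 0,"gripper": -1},
    {"rx": 0,"ry": 0,"rz": 0,"dx": 0,"dy": 0,"dz": 0,"gripper": -1},
  ],
)

```text
clock: 11.38
tcp_pos: [0.5147, 0.3064, 0.0669]
orientation: [1.959, 2.456, 0.0]
contact_force: [-0.5, -0.2, -2.0]
grip_width: 0.0092
gripper_force: 52.2
```

step_arm(
  moves=[
    {"rx": 0,"ry": 0,"rz": 0,"dx": 0,"dy": 0,"dz": 0.6,"gripper": -1},
    {"rx": 0,"ry": 0,"rz": 0,"dx": 0,"dy": 0,"dz": 0,"gripper": -1},
    {"rx": 0,"ry": 0,"rz": 0,"dx": 0,"dy": 0,"dz": 0,"gripper": -1},
  ],
)

```text
clock: 11.75
tcp_pos: [0.5147, 0.3066, 0.0664]
orientation: [-1.959, -2.456, -0.001]
contact_force: [-0.4, -0.2, -1.0]
grip_width: 0.0093
gripper_force: 52.3
```

step_arm(
  moves=[
    {"rx": 0,"ry": 0,"rz": 0,"dx": 0,"dy": 0,"dz": 0.5,"gripper": -1},
    {"rx": 0,"ry": 0,"rz": 0,"dx": 0,"dy": 0,"dz": 0,"gripper": -1},
    {"rx": 0,"ry": 0,"rz": 0,"dx": 0,"dy": 0,"dz": 0,"gripper": -1},
  ],
)

```text
clock: 12.12
tcp_pos: [0.5147, 0.3067, 0.0663]
orientation: [1.959, 2.456, 0.001]
contact_force: [-2.2, 0.2, 5.7]
grip_width: 0.0094
gripper_force: 53.2
```

Run:
```python
from h import *
o=r.get_obs();print(o["clock"],o["tcp_pos"],o["contact_force"],o["moment"])
s=r.grab_frame("side");t=r.grab_frame("top")
cv2.imwrite("pics/c3.png",np.hstack([cv2.resize(t[200:290,130:250],(400,300),interpolation=2),cv2.resize(s[200:275,230:330],(400,300),interpolation=2)]))
```

```text
12.125 [0.51471169 0.30666206 0.06626134] [-2.23066249  0.1810321   5.74055568] [-0.04011714  0.38004865 -0.07266419]
```

View pics/c3.png

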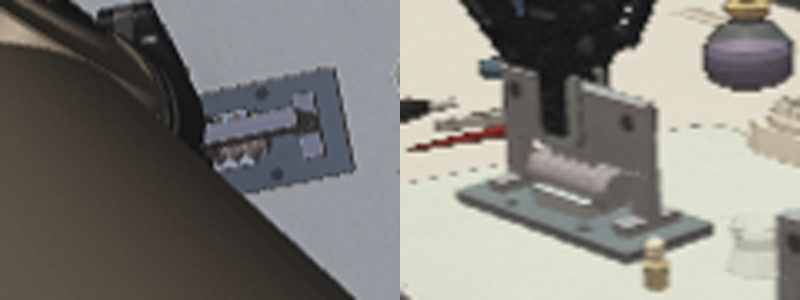

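The feet are on the base plate, with contact felt at exactly the predicted seat height. Release and retreat.

step_arm(
  moves=[
    {"rx": 0,"ry": 0,"rz": 0,"dx": 0,"dy": 0,"dz": -0.4,"gripper": -1},
    {"rx": 0,"ry": 0,"rz": 0,"dx": 0,"dy": 0,"dz": 0,"gripper": -0.6},
    {"rx": 0,"ry": 0,"rz": 0,"dx": 0,"dy": 0,"dz": 0,"gripper": -0.2},
    {"rx": 0,"ry": 0,"rz": 0,"dx": 0,"dy": 0,"dz": 0,"gripper": 0.2},
    {"rx": 0,"ry": 0,"rz": 0,"dx": 0,"dy": 0,"dz": 0,"gripper": 0.2},
    {"rx": 0,"ry": 0,"rz": 0,"dx": 0,"dy": 0,"dz": 0,"gripper": 0.2},
    {"rx": 0,"ry": 0,"rz": 0,"dx": 0,"dy": 0,"dz": -10,"gripper": 0.2},
    {"rx": 0,"ry": 0,"rz": 0,"dx": 0,"dy": 0,"dz": -20,"gripper": 0.2},
    {"rx": 0,"ry": 0,"rz": 0,"dx": 0,"dy": 0,"dz": -25,"gripper": 0.2},
    {"rx": 0,"ry": 0,"rz": 0,"dx": 0,"dy": 0,"dz": -30,"gripper": 0.2},
    {"rx": 0,"ry": 0,"rz": 0,"dx": 0,"dy": 0,"dz": -30,"gripper": 0.2},
    {"rx": 0,"ry": 0,"rz": 0,"dx": 0,"dy": 0,"dz": 0,"gripper": 0.2},
    {"rx": 0,"ry": 0,"rz": 0,"dx": 0,"dy": 0,"dz": 0,"gripper": 0.2},
  ],
)

```text
clock: 13.85
tcp_pos: [0.5146, 0.3062, 0.1817]
orientation: [1.959, 2.456, 0.0]
contact_force: [-0.6, 0.3, -0.8]
grip_width: 0.0511
gripper_force: 0.0
```

Run:
```python
from h import *
s=r.grab_frame("side");t=r.grab_frame("top")
cv2.imwrite("pics/c4.png",np.hstack([cv2.resize(t[200:290,130:250],(400,300),interpolation=2),cv2.resize(s[200:290,230:380],(400,300),interpolation=2)]))
```

```text
(no output)
```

View pics/c4.png

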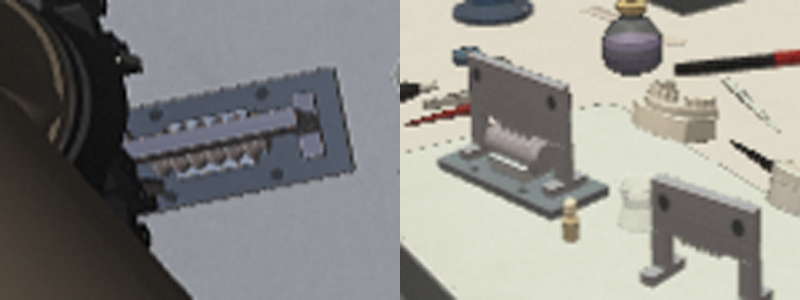

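The coarse comb stands upright and seated along the spindle with both feet down, the gripper is clear of it, and the fine comb is undisturbed.

```bash
python3 -c "
from bench import r
print(r.hand_in())"
```

```text
the job is handed in; nothing more can be done
None
```

The coarse comb gauge is seated midway along the spindle with both feet down on the stand's base and released. The fine gauge was left untouched, and the job was handed in at about 14 s of the 38 s allowed; the hand-in gave no verdict.

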